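# Pump up the leak tester's hand pump

## Task

The bench air pump for leak testing is low. Press its spring plunger down all the way and let it come all the way up again, stroke after stroke, with the fingertips only, until the indicator pin stands fully out; then leave the plunger up. Do not touch the pin, do not press the small release button, do not lift, tip or shove the pump, and leave the bottle, the pot and the wooden stick beside it where they stand.

Things in the scene. Friction and masses are not known exactly. Their poses are not given: they have to be found in the camera images.
- pump: Loose grey case of the pump, 100 (x) x 200 (y) x 70 mm high on rubber feet, about 2 kg; origin at the centre of its underside, z up, its y axis along the case. On its top: the plunger at y -60, the pin at y +50 (both at x 0), the release button at x -30, y +82; a brass hose barb behind (+x). It can turn by up to 23 degrees either way from facing the robot.
- plunger: The spring plunger: a steel stem 14 mm across with a round black cap, standing upright out of an aluminium collar; origin on its axis, 36 mm below the top of the cap.
- plunger_stroke (a joint): Stroke in m: 0 up, 0.020 fully down (straight down, against a stop). A spring lifts it in well under 1 s; about 2 N starts it, 5 to 6 N holds it down. A ratchet: the later part of each full stroke down pushes the pin out by about 7 mm (the first by 2 to 9 mm), and it stays. A stroke under about 16 mm, or begun before the plunger is up again, may not move the pin.
- cap_top (a point): Centre of the flat top of the plunger's round black cap (38 mm across, 14 mm thick, on a steel stem). 116 mm above the pump's underside when up, 96 mm when down.
- pin: The steel indicator pin, 8 mm across with a 12 mm head 6 mm thick, standing upright in a brass bush 110 mm from the plunger's axis; origin under the head. Not to be touched.
- pin_travel (a joint): How far the pin stands out, in m: 0 in (head on its bush), 0.034 to 0.036 fully out, when the thin brass collar at the foot of its shaft has come out of the bush. The steps on the way are about 0.007, 0.014, 0.021 and 0.028 (up to 1 mm more or less). It starts between 0 and 0.015, so three to five full strokes are needed; more do no harm.
- pin_tip (a point): Centre of the top of the pin's head: 82 mm above the pump's underside when in, 117 mm when fully out.
- release (a joint): Travel of the release button in m: 0 up, 0.005 down. Not to be pressed.
- release_top (a point): Top of the release button, a small steel button 13 mm across in a black ring at the end of the case beyond the pin, 79 mm above the pump's underside.
- bottle: Bystander: small white squeeze bottle with a red band, 30 mm across, 98 mm tall, beside the plunger's end of the case; origin at the centre of its underside.
- pot: Bystander: small white pot with a lid, 48 mm across, 39 mm tall, beside the pin's end of the case; origin at the centre of its underside.
- stick: Bystander: wooden holder stick, 22 x 100 x 18 mm, behind the case; origin at the centre of its underside.
Things that resemble listed ones, but are neither listed nor needed, are in the scene too. Of the things that look like the pump, the larger one is meant.

How it is judged:
By the outcome, as a careful person would: the job done as asked, in the order asked, and still so for the second after the job is handed in, with the robot touching nothing.
It also fails if it takes over 42 s, if anything falls off the work surface, if the arm or the gripper's body presses on something with over 40 N, if the wrist force passes 120 N, or if a joint passes its speed limit or range.

## Robot

A 7-joint arm with a two-finger parallel gripper is mounted at the origin on a cart in front of the work surface, level with it; the furniture and walls round the work are solid. World frame = base frame: x ahead of the robot, y to its left, z up, the work surface at z = 0. Lengths are in m, angles in rad, forces in N, time in s.
With the tool pointing down it reaches from about 0.425 to 0.95 m from the base axis. Payload 4.7 kg.
Tool frame: the origin (TCP) lies midway between the tips of the shut fingers; the grasp point (between the pads) lies behind it (robot.grip_depth is the z of the grasp point in the tool frame, in m); z points along the fingers, y is the line along which they close (so a half turn about z gives the same grasp; the last joint's range is limited). The gripper opens to 87 mm and grips with 3 to 60 N. Pads are 19 mm wide; open, the fingers measure 117 mm over their backs; the gripper's body (75 mm by 190 mm) begins 51 mm behind the grasp point.
Start: joints at [1.146, 0.469, -0.049, 1.532, 0.024, 1.141, -0.082], TCP at [0.26, -0.623, 0.223] pointing down, gripper open.
Joint ranges: [-2.59, 2.59], [-0.33, 1.99], [-1.39, 1.29], [0.1, 2.45], [-1.04, 4.18], [0.21, 1.99], [-2.66, 2.66]. Speed limits (rad/s): [2.57, 2.57, 3.14, 3.14, 3.14, 3.14, 3.14].

## Interface

Orientations are given as a unit quaternion [w, x, y, z].
In Python, from station import robot gives the robot as it stands. The module is installed in compiled form; this text tells all that it offers. Calls block until the motion is done:
- robot.movep(position, orientation): joint-space move of the TCP to a pose.
- robot.movel(position, attitude=None, velocity=0.15, threshold=None): straight line of the TCP; attitude=None keeps the orientation; velocity is the mean speed in m/s. With threshold (N) it stops when the force on the tool has changed by that much, and returns True; else False.
- robot.move_j(angles): joint-space move.
- robot.set_gripper(opening): finger opening in m; the grip force is fixed at half the most; returns when the fingers have stopped.
- robot.sleep(seconds).
- robot.ik(position, orientation): joint angles nearest the present ones, or None.
- robot.state(): the state.
- robot.camera(name): name is "scene" or "top" or "wrist"; returns the picture (384x512x3 uint8, red, green, blue); there is no depth.
- robot.calibration(name): a dict with "fx", "fy", "cx", "cy" (pixels), "D" ([k1, k2, p1, p2, k3] as OpenCV has them; the pictures are not rectified), "R" (3x3) and "t" (3): a world point X has camera coordinates R X + t. Camera axes: x right, y down, z forward; pixel columns grow to the right and rows downward; lengths in m; the calibration is good to about 2 mm. A picture is of the moment at which its call begins: read the wrist's pose just before it. calibration takes no time and is no camera call; for the wrist camera it gives the pose at the moment of the call.
A pose or a line that the arm cannot do raises robot.IKError and nothing moves.
- robot.hand_in(): hands the job in; it is judged then, once.
Trained networks look in the newest picture that a camera, given by its name, has taken for a name from the list of things; names that differ only in an ending like _2 or _b are one class to them, and where a whole thing is asked for, a point or a joint stands for the part that bears it (a point fixed in the world has none). Each returns a list of dicts, best first, with "p" (0 to 1); they miss things now and then, are a little off and sometimes report something else, mostly with a low value. They report only what shows in the picture. A call takes as long as a camera call. They do not tell look-alikes from the thing itself.
- robot.boxes_of(camera, label): "centre" ([x, y, z] in m, in world coordinates, good to about 4 mm: the middle of the surface that is visible of it).
- robot.cut_out(camera, label): "region" (384x512 bool, what is visible of it).
- robot.landmark_of(camera, label): "centre" ([x, y, z] in m, in world coordinates, good to about 4 mm: a listed point, or the origin of a listed thing).
The state is a dict: "clock": time; "joint_pos": joint angles; "joint_vel": joint speeds; "joint_torque": joint torques, N m; "eef_pos": TCP position; "orientation": TCP orientation; "contact_force": force on the tool from outside, world axes, zero at the start; "torque": the same for the moment, N m; "gripper_width": finger opening in m; "grasp_force": force on a finger pad.
Only numpy, scipy, OpenCV 4.12 (cv2) and the standard library are available. Lean on these libraries where they do the work, as an engineer would, in place of code of your own. Each camera call takes 0.05 s, during which the arm holds its last target. There are 200 camera calls.

## Working session

There is one attempt and no reset: what is moved stays moved. The work goes in short steps, each a Python script; the robot and the scene stay as the last script left them, time stands still between calls to the robot, and variables do not carry over. Pictures are saved under pics/ and viewed, at most 10 in all, crops included, and the job is handed in when it is done.

```bash
mkdir -p pics; python3 - <<'E'
from station import robot
import cv2,numpy as np
ims=[]
for c in("scene","top"):
    im=robot.camera(c);cv2.imwrite(f"pics/{c}0.png",im[:,:,::-1])
    for l in("cap_top","pin_tip","release_top","pump","bottle","pot","stick"):
        print(c,l,[(round(d["p"],2),np.round(d["centre"],3).tolist()) for d in robot.landmark_of(c,l)])
    k=robot.calibration(c);print(np.round(-np.array(k["R"]).T@k["t"],3),k["fx"])
s=robot.state();print(s["clock"],s["orientation"],s["contact_force"],robot.grip_depth)
E
```

```text
scene cap_top [(0.63, [0.524, -0.057, 0.114]), (0.55, [0.462, -0.264, 0.079])]
scene pin_tip [(0.38, [0.484, 0.044, 0.094]), (0.34, [0.581, -0.143, 0.003])]
scene release_top [(0.58, [0.365, -0.253, 0.052]), (0.44, [0.443, 0.063, 0.079])]
scene pump [(0.6, [0.502, 0.002, -0.006]), (0.55, [0.425, -0.248, -0.003])]
scene bottle [(0.66, [0.581, -0.147, -0.0]), (0.49, [0.448, 0.059, 0.079])]
scene pot [(0.68, [0.455, 0.144, 0.0])]
scene stick []
[-0.001 -0.51   0.479] 348.61933797478787
top cap_top [(0.64, [0.527, -0.056, 0.12]), (0.56, [0.46, -0.267, 0.079])]
top pin_tip [(0.48, [0.524, -0.053, 0.079])]
top release_top []
top pump [(0.67, [0.58, -0.146, 0.001]), (0.59, [0.499, -0.004, 0.006]), (0.58, [0.426, -0.248, -0.001])]
top bottle [(0.52, [0.584, -0.142, 0.002])]
top pot [(0.54, [0.454, 0.138, -0.0])]
top stick [(0.57, [0.593, 0.018, -0.002])]
[0.379 0.005 1.213] 388.06760411061134
0.8 [6.25628484e-05 9.80480167e-01 1.96617996e-01 3.70040447e-05] [ 0.31186574  0.21939065 -0.60131158] -0.0187
```

View pics/scene0.png

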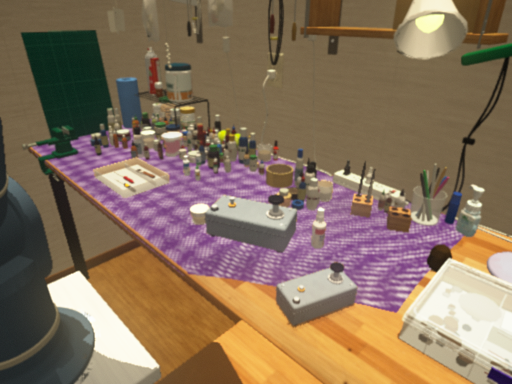

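View pics/top0.png

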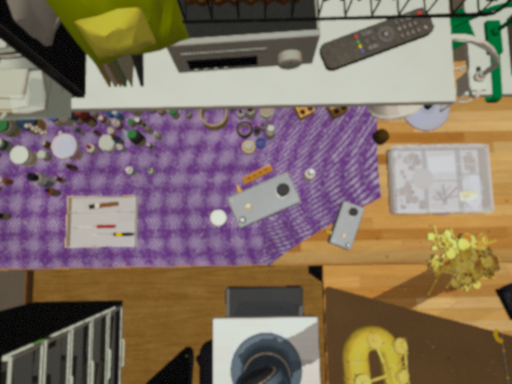

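The larger case is at scene (252,220) and top (264,200). Its cap is at scene (275,202), its pin or button at (232,202), the bottle at (319,228) and the pot at (199,213). The look-alike is the smaller case at scene (317,293) / top (347,225), with its cap at (336,268). I choose the larger one: cap about (0.525, -0.057, 0.116), case yaw about 22°. Next I'll take a close crop, hover over it and look with the wrist camera.

```bash
python3 - <<'E'
from station import robot
import cv2,numpy as np
im=cv2.imread("pics/scene0.png")[170:260,180:340]
robot.set_gripper(0.0)
q=robot.state()["orientation"]
robot.movep([0.49,-0.07,0.26],q)
w=robot.camera("wrist")
for l in("cap_top","pin_tip","release_top","pump"):
    print(l,[(round(d["p"],2),np.round(d["centre"],3).tolist()) for d in robot.landmark_of("wrist",l)])
w=w[:,:,::-1]
cv2.imwrite("pics/c1.png",np.vstack([cv2.resize(im,(512,288),interpolation=cv2.INTER_CUBIC),cv2.resize(w,(400,300)).copy() if 0 else cv2.resize(cv2.copyMakeBorder(w,0,0,0,0,0),(512,300))]))
s=robot.state();print(s["clock"],s["eef_pos"],s["contact_force"])
E
```

```text
cap_top [(0.85, [0.527, -0.061, 0.116]), (0.52, [0.463, -0.265, 0.077])]
pin_tip [(0.69, [0.485, 0.045, 0.093])]
release_top [(0.65, [0.445, 0.063, 0.073])]
pump [(0.67, [0.424, -0.256, -0.003]), (0.6, [0.505, -0.003, 0.001])]
4.725 [ 0.49001489 -0.07054919  0.25990672] [-0.04630703  0.0441532  -0.8240611 ]
```

View pics/c1.png

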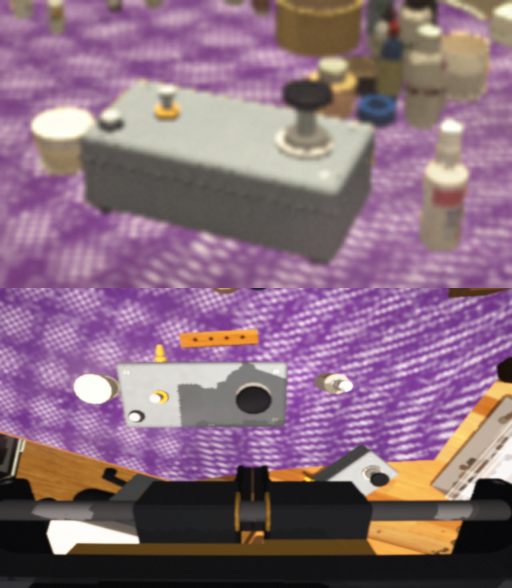

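The crop shows the large case with the black cap on its stem at the right (305,95), the pin in its brass bush at (167,100) and the release button at (111,118). In the wrist view the cap is at (253,399), well clear of the bottle at (335,382). The cap measures (0.526, -0.059, 0.116), as expected. Now the first stroke.

```bash
cat >h.py <<'E'
from station import robot
import numpy as np
X,Y=0.526,-0.059
def stroke():
    hit=robot.movel([X,Y,0.089],velocity=0.05,threshold=14)
    s=robot.state();print(hit,np.round(s["eef_pos"],4),np.round(s["contact_force"],1),round(s["clock"],2))
    robot.movel([X,Y,0.128],velocity=0.08);robot.sleep(0.4)
def pin():
    for c in("scene","wrist"):
        robot.camera(c)
        for l in("pin_tip","cap_top"):print(c,l,[(round(d["p"],2),np.round(d["centre"],3).tolist()) for d in robot.landmark_of(c,l)])
E
python3 - <<'E'
from h import *
robot.movel([X,Y,0.2]);robot.movel([X,Y,0.128]);stroke();pin();print(robot.state()["clock"])
E
```

```text
True [ 0.527  -0.0591  0.0963] [-2.  0.  9.] 6.62
scene pin_tip [(0.47, [0.486, 0.045, 0.105])]
scene cap_top [(0.72, [0.528, -0.059, 0.117]), (0.6, [0.463, -0.267, 0.078])]
wrist pin_tip [(0.58, [0.484, 0.046, 0.103])]
wrist cap_top [(0.95, [0.531, -0.059, 0.117]), (0.55, [0.528, -0.06, 0.078]), (0.47, [0.462, -0.264, 0.081])]
7.875
```

The stop was felt at z = 0.0963 (expected 0.096), and the pin rose from about 0.093 to 0.104. Four more strokes, since extra ones do no harm.

```bash
python3 - <<'E'
from h import *
import cv2
for i in range(4): stroke()
q=robot.state()["orientation"]
robot.movel([X,Y,0.26]); robot.movel([0.49,-0.07,0.26]); robot.sleep(0.3); pin()
w=robot.camera("wrist");s=robot.camera("scene")
for l in("release_top","pump"):print(l,[(round(d["p"],2),np.round(d["centre"],3).tolist()) for d in robot.landmark_of("wrist",l)])
cv2.imwrite("pics/c2.png",np.vstack([cv2.resize(s[170:260,180:340],(512,288),interpolation=cv2.INTER_CUBIC),cv2.resize(w,(512,300))])[:,:,::-1])
print(robot.state()["clock"])
E
```

```text
True [ 0.5265 -0.0591  0.0963] [-2.1 -1.1 10.4] 8.52
True [ 0.5265 -0.059   0.0963] [-3.5 -0.6  9.6] 10.11
True [ 0.5265 -0.0591  0.0963] [-1.8  0.9 10.1] 11.7
True [ 0.5265 -0.059   0.0963] [-4.1  0.3 10.3] 13.29
scene pin_tip [(0.54, [0.484, 0.046, 0.119])]
scene cap_top [(0.61, [0.464, -0.263, 0.079]), (0.48, [0.525, -0.063, 0.119]), (0.46, [0.454, 0.139, -0.001])]
wrist pin_tip [(0.71, [0.482, 0.046, 0.119]), (0.28, [0.581, -0.145, -0.002])]
wrist cap_top [(0.79, [0.531, -0.06, 0.114])]
release_top [(0.45, [0.445, 0.065, 0.075])]
pump [(0.88, [0.504, -0.003, 0.002]), (0.59, [0.581, -0.144, -0.003]), (0.58, [0.425, -0.25, -0.001])]
16.475
```

View pics/c2.png

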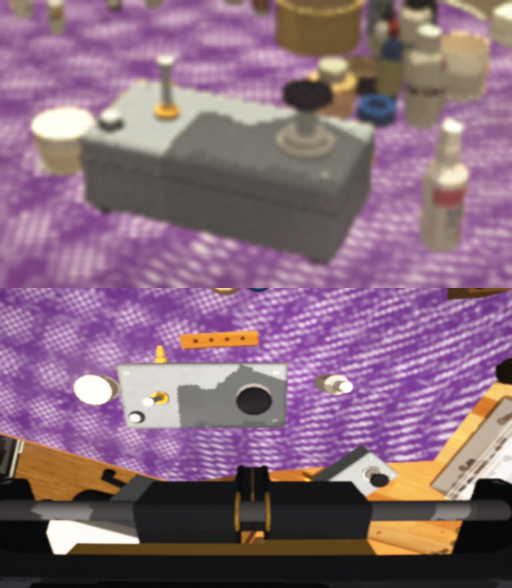

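The pin now stands tall at (165,60–110) with its head at z ≈ 0.119, against 0.117 for fully out. The cap is up, and the pump, bottle (335,382), pot (95,388) and stick (218,339) are where they were. Handing in.

```bash
python3 -c "
from station import robot
print(robot.hand_in())"
```

```text
the job is handed in; nothing more can be done
None
```

I gave the larger pump five full strokes. The last images showed the indicator pin fully out (tip at about 0.119 m, expected 0.117), the plunger up, and the pump, bottle, pot and stick where they stood. The clock read 16.5 s of the 42 s just before I handed in, and no verdict came back.

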